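# Put the mould drawer to rights and lock it in

### The job

A rubber mould was left standing on its edge in the open drawer of the grey mould case, so the drawer cannot go in. With the fingertips only, tip that mould over so that it lies flat on the drawer's floor, push the drawer fully home, and then swing the case's hinged locking flap shut across the drawer front. Do not pick anything up, and leave the things on the bench and on top of the case where they are.

Things in the scene. Friction and masses are not known exactly. Their poses are not given: they have to be found in the camera images.
- mould_case: grey steel mould case fixed on the bench, 160 deep (its x) x 200 wide (its y) x 74 mm high; walls and top 8 mm thick. Origin: centre of its underside, at bench level; -x is its front, +y its left side, z up. The drawer opening is in the front face (x = -80 mm); the underside of the top is 66 mm above the bench, lower than the standing mould's upper edge (84 mm)
- drawer (a joint): how far the drawer is out of the case, in m: 0 = fully home with its front flush with the case front, 0.13 = fully out; it slides along the case's x axis (out to -x), drag about 2 N, stops dead at 0
- drawer_floor (a point): centre of the drawer's inner floor, 22 mm above the bench, axes as the case's. The inside is 130 mm (x) by 168 mm (y); the side walls are 4 mm thick and end 50 mm above the bench, the front ends at 64 mm
- drawer_front (a point): point on the outer face of the drawer front, 15 mm to the right (-y) of the drawer's middle and 39 mm above the bench, axes as the case's. The front is 180 mm wide and stands from 14 to 64 mm above the bench. A lip pull, 80 mm long and centred over this point, stands 11.5 mm out of the face (to -x) at 56 to 60 mm above the bench; it may be pushed too
- flap (a joint): angle of the locking flap in rad: 0 = shut, lying across the left end of the drawer front; it grows as the flap swings out to the front (1.57: it points straight out to the case's -x) and on round to the left; 2.7 = fully open. Vertical hinge at the case's left front edge, light friction (under 1 N at its edge); it stays where it is left. It can only shut when the drawer is in
- flap_hinge (a point): on the flap's vertical hinge line, 38 mm above the bench; axes turn with the flap: its own -y runs from the hinge to the free edge, its own -x is the normal of its outer face (the side away from the drawer when shut)
- flap_edge (a point): middle of the flap's free edge, 72 mm from the hinge, 38 mm above the bench, axes as flap_hinge. The flap is 5 mm thick, stands from 5 to 71 mm above the bench; its last 4 mm are folded outward and stand 8 mm out of the outer face
- standing_mould (a point): centre of the rubber mould, 62 (own x) x 86 (own y) x 26 mm (own z), about 0.15 kg. It starts on its long edge: own x up, own y along the drawer, own z across it; upper edge 84 mm above the bench, 34 mm above the drawer's side walls. To lie flat it needs 75 mm from its centre to the wall it is tipped towards: there is always room towards the drawer's middle. It topples past 23 degrees
- tub: white tub of wax grains, 71 mm across, 76 mm high; a bystander; origin at the centre of its underside
- calipers: calliper lying flat, 62x190x14 mm; a bystander; origin at the centre of its underside
- bench_mould: rubber mould block lying flat on the bench, 58x82x26 mm; a bystander; origin at the centre of its underside
- tape_roll: roll of masking tape, 96 mm across, 25 mm high, lying on top of the mould case; a bystander; origin at the centre of its underside
- wax_injector_1: tall blue wax injector fixed on the bench to the right of the case, an obstacle: its box reaches 0.19 m either side of its origin (y) and 0.14 m in front of it (-x), 0.6 m high. A grey mould clamp, 0.19 x 0.16 m and 0.47 m high, stands 0.23 m in front of it. A wall closes the bench on the left at y = 0.6 m. Origin: middle of its underside
Things that resemble listed ones, but are neither listed nor needed, are in the scene too. Of the things that look like the part that bears standing_mould, the larger one is meant.

How it is judged:
On the way, in this order (a step that is already met when the one before it is completed fails the run):
1. the standing mould has been tipped over and lies flat on the drawer's floor (angle between the z axis of standing_mould and the z axis of mould_case, either way round below 0.1 rad and z of standing_mould in the frame of drawer_floor below 0.02 m), for 0.1 s.
2. the drawer is fully home (value of joint drawer below 0.005 m), for 0.1 s.
3. the locking flap is shut across the drawer front (value of joint flap below 0.08 rad), for 0.1 s.
At the end, for the whole second after the job is handed in: drawer within 5 mm of fully home, flap within 0.08 rad (about 6 mm at its edge) of shut, and the mould lying flat (within 0.1 rad) on the floor of the drawer (all of step 1 and value of joint drawer below 0.005 m and value of joint flap below 0.08 rad and z of standing_mould in the frame of drawer_floor above 0 m and horizontal distance between standing_mould and drawer_floor below 0.08 m); the robot touches nothing.
It fails at once if the mould is lifted (height (world z) of standing_mould above 0.075 m).
It fails at once if a bystander on the bench or on top of the case is moved by more than 3 cm (distance of any of tub, calipers, bench_mould, tape_roll from where it was at the start of the episode above 0.03 m).
It also fails if it takes over 64 s, if anything falls off the work surface, if the arm or the gripper's body presses on something with over 40 N, if the wrist force passes 120 N, or if a joint passes its speed limit or range.

### The arm

A 7-joint arm with a two-finger parallel gripper is mounted at the origin on a cart in front of the work surface, level with it; the furniture and walls round the work are solid. World frame = base frame: x ahead of the robot, y to its left, z up, the work surface at z = 0. Lengths are in m, angles in rad, forces in N, time in s.
With the tool pointing down it reaches from about 0.4 to 0.875 m from the base axis. Payload 19.3 kg.
Tool frame: the origin (TCP) lies on the front face of the gripper's body, between the roots of the fingers; the fingertips stand 73 mm ahead of it and the grasp point (between the pads) lies 54 mm ahead of it; z points along the fingers, y is the direction in which the jaws open and shut (so a half turn about z gives the same grasp; the last joint's range is limited). The gripper opens to 85 mm and grips with 20 to 120 N. Pads are 22 mm wide; open, the fingers measure 114 mm over their backs; the gripper's body (76 mm by 85 mm) begins 54 mm behind the grasp point. The pads swing forward as they close: fully open they stand 13 mm farther back than shut.
Start: joints at [-1.199, 0.521, -0.036, 1.599, 0.021, 1.021, -0.113], TCP at [0.267, 0.565, 0.304] pointing down, gripper open.
Joint ranges: [-2.91, 2.91], [-0.3, 2.13], [-1.5, 1.42], [0.17, 2.43], [-1.26, 4.41], [0.16, 1.93], [-2.52, 2.52]. Speed limits (rad/s): [1.89, 1.89, 2.39, 2.39, 3.01, 3.01, 3.01].

### API

Orientations are given as [roll, pitch, yaw] about the fixed x, y, z axes, in that order (R = Rz(yaw) Ry(pitch) Rx(roll)).
In Python, from workcell import bot gives the robot as it stands.
- The arm moves only by the shell command python3 -m crank 'ROWS' [OPENING] [FORCE]. ROWS is a JSON object of lists of equal length, an entry for each row: "travel": the shift along the world's x, y, z in cm, a list of three; "rot": the turn, a rotation vector about the world's x, y, z in degrees, a list of three. A call has 1 to 8 rows; each row is the pose to reach, as a shift and turn from the pose commanded when the call began; what a row does not reach only later rows make up. A row lasts 1/10 s, in which the tool goes at most 50 mm and 8.59 degrees, less where a joint would pass 70% of its speed; a pose out of reach is approached as far as the arm can. A call with a gripper value outside its range is refused whole. OPENING is the opening, from -1 (shut) to 1 (fully open), so that 0 is half open, set as the call begins (- or left out, the last holds). The fingers move at their own pace and stop on an object; FORCE is the grip in N (left out, the last holds). Time passes only in rows, so rows that repeat a pose let the fingers close. It gives the time, the measured TCP pose, the force and the opening at its end, in the units of the state.
- bot.observe(): the state, without advancing time (a new reading comes with each control period).
- bot.grab_frame(name): name is "scene" or "side" or "wrist"; returns the picture (420x560x3 uint8, red, green, blue); there is no depth.
- bot.camera_model(name): a dict with "fx", "fy", "cx", "cy" (pixels), "R" (3x3) and "t" (3): a world point X has camera coordinates R X + t. Camera axes: x right, y down, z forward; pixel columns grow to the right and rows downward; lengths in m; the calibration is good to about 2 mm. A picture is of the moment at which its call begins: read the wrist's pose just before it. camera_model takes no time and is no camera call; for the wrist camera it gives the pose at the moment of the call.
- bot.job_done(): hands the job in, once; it reports no verdict.
Trained networks look in the newest picture that a camera, given by its name, has taken for a name from the list of things; names that differ only in an ending like _2 or _b are one class to them, and where a whole thing is asked for, a point or a joint stands for the part that bears it (a point fixed in the world has none). Each returns a list of dicts, best first, with "conf" (0 to 1); they miss things now and then, are a little off and sometimes report something else, mostly with a low value. They report only what shows in the picture. A call takes as long as a camera call. They do not tell look-alikes from the thing itself.
- bot.silhouettes(camera, thing): "pixels" (420x560 bool, what is visible of it) and "box" ([centre column, centre row, width, height] in pixels, round what is visible of it).
The state is a dict: "clock": time; "qpos": joint angles; "qd": joint speeds; "joint_efforts": joint torques, N m; "position": TCP position; "tool_rot": TCP orientation; "force": force on the tool from outside, world axes, zero at the start; "moment": the same for the moment, N m; "grip_width": finger opening in m.
Only numpy, scipy, OpenCV 4.12 (cv2) and the standard library are available. Lean on these libraries where they do the work, as an engineer would, in place of code of your own. Each camera call takes 0.05 s, during which the arm holds its last target.

## Working session

There is one attempt and no reset: what is moved stays moved. The work goes in short steps, Python scripts to look and compute and a shell command to move; the robot and the scene stay as the last step left them, time stands still between calls to the robot, and variables do not carry over. Pictures are saved under pics/ and viewed, and the job is handed in when it is done.

```bash
mkdir -p pics
python3 - <<'E'
from workcell import bot
import cv2,numpy as np
s=bot.observe();print({k:np.round(v,3) for k,v in s.items()})
for n in ["scene","side","wrist"]:
    im=bot.grab_frame(n);cv2.imwrite(f"pics/{n}0.png",cv2.cvtColor(im,cv2.COLOR_RGB2BGR))
    m=bot.camera_model(n);print(n,m['fx'],m['cx'],m['cy'],np.round(m['R'],3).tolist(),np.round(m['t'],3), -np.array(m['R']).T@m['t'])
E
```

```text
{'clock': np.float64(0.0), 'qpos': array([-1.199,  0.522, -0.036,  1.6  ,  0.021,  1.021, -0.113]), 'qd': array([ 0.   ,  0.001, -0.002,  0.   ,  0.   ,  0.001, -0.   ]), 'joint_efforts': array([ 0.0000e+00, -9.2711e+01,  1.9800e+00, -3.6995e+01,  1.8000e-02,
        8.0000e-03, -0.0000e+00]), 'position': array([0.267, 0.565, 0.303]), 'tool_rot': array([-3.14,  0.  ,  2.7 ]), 'force': array([-0.053, -0.207, -0.29 ]), 'moment': array([-0.03 , -0.067,  0.018]), 'grip_width': np.float64(0.085)}
scene 403.9142250586351 278.28747151571054 204.9694557026885 [[-0.608, -0.794, -0.019], [-0.444, 0.36, -0.82], [0.658, -0.49, -0.572]] [0.481 0.202 0.709] [-0.08404388  0.6567173   0.58013727]
side 426.37650917894496 278.63005497634475 209.11694084009974 [[0.742, -0.67, 0.014], [-0.489, -0.555, -0.673], [0.459, 0.492, -0.739]] [-0.221  0.415  0.647] [ 0.0699367  -0.23623499  0.76126625]
wrist 291.5222575408465 280.62324463862154 208.15937270964213 [[0.428, 0.904, 0.0], [0.873, -0.413, 0.261], [0.236, -0.111, -0.965]] [-0.624 -0.035  0.376] [0.20856065 0.59122582 0.37250322]
```

View pics/scene0.png

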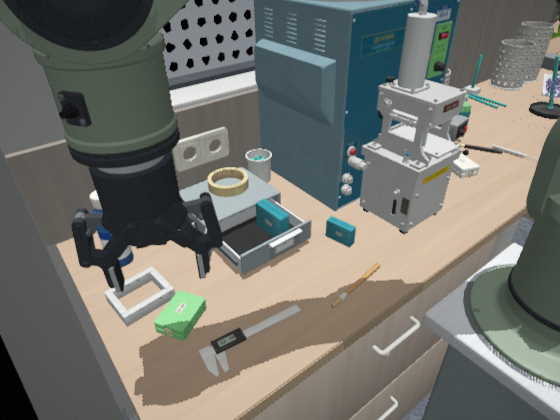

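View pics/side0.png

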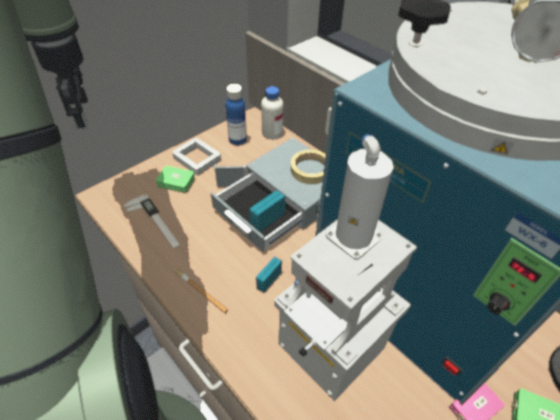

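View pics/wrist0.png

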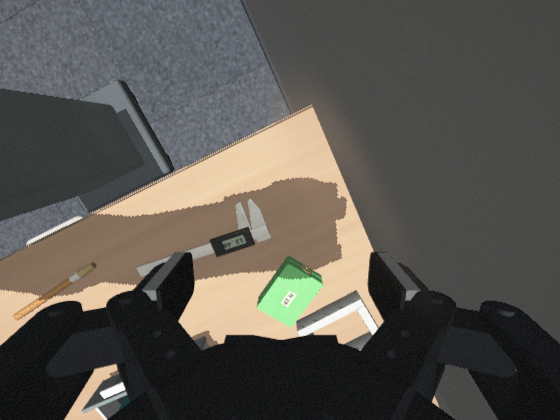

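Scene: the teal mould stands in the drawer at (272,217), a smaller look-alike lies on the bench at (340,231), and the green bench mould is at (181,313). Side: the same two at (268,208) and (268,273), and the flap is probably the grey panel at (230,178). Next I take close crops and silhouettes.

Run:
```python
from workcell import bot
import cv2,numpy as np
a=cv2.imread("pics/scene0.png");b=cv2.imread("pics/side0.png")
cv2.imwrite("pics/c1.png",cv2.resize(a[140:290,160:360],(800,600),interpolation=cv2.INTER_CUBIC))
cv2.imwrite("pics/c2.png",cv2.resize(b[130:280,170:370],(800,600),interpolation=cv2.INTER_CUBIC))
for n in ["scene","side"]:
    for t in ["mould_case","standing_mould","drawer_front","flap","tub","tape_roll"]:
        for r in bot.silhouettes(n,t):
            print(n,t,round(r['conf'],2),np.round(r['box']),r['pixels'].sum())
            np.save(f"pics/{n}_{t}.npy",r['pixels']) if r is not None and r['conf']>.5 else 0
```

```text
scene mould_case 0.92 [246. 220. 130. 102.] 5314
scene standing_mould 0.98 [340. 232.  32.  27.] 632
scene standing_mould 0.71 [272. 217.  36.  35.] 848
scene drawer_front 0.57 [265. 234.  92.  76.] 3477
scene tub 0.82 [261. 164.  28.  32.] 647
scene tape_roll 0.91 [228. 179.  42.  32.] 905
side mould_case 0.89 [269. 196. 109. 112.] 6534
side standing_mould 0.84 [268. 277.  27.  36.] 568
side standing_mould 0.76 [269. 210.  38.  34.] 892
side standing_mould 0.38 [268. 193. 114. 111.] 6730
side flap 0.79 [232. 177.  31.  17.] 492
side tape_roll 0.62 [306. 166.  35.  35.] 731
side tape_roll 0.38 [257. 213.  94.  82.] 3035
```

View pics/c1.png

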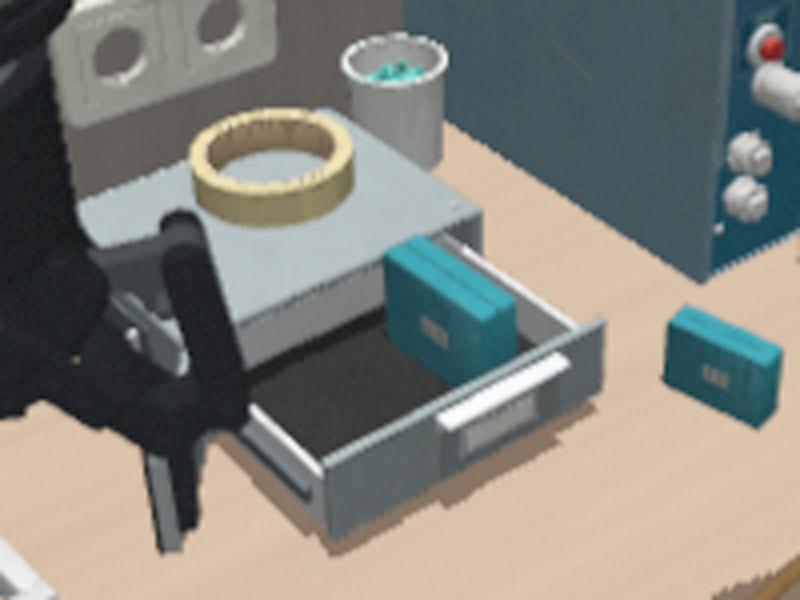

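View pics/c2.png

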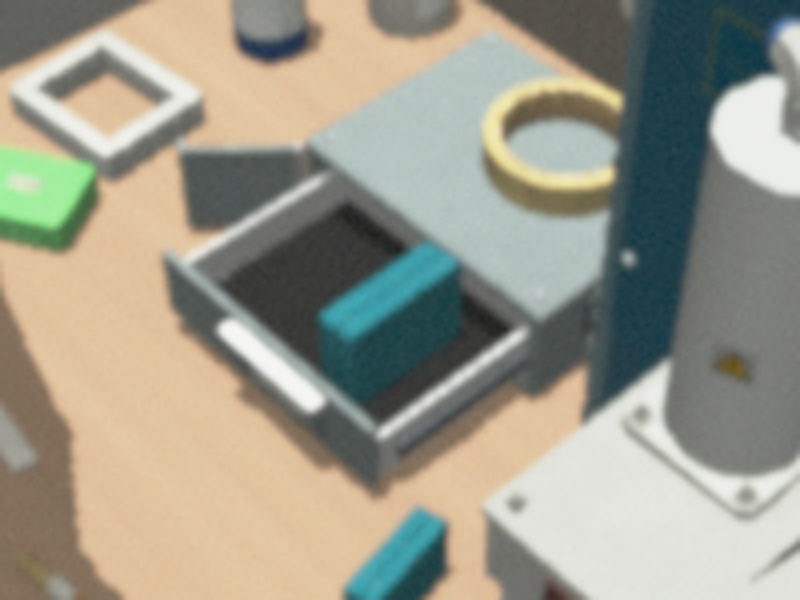

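```bash
cat > fit.py <<'E'
from workcell import bot
import numpy as np
from scipy.optimize import least_squares
def proj(m,X):
    c=np.array(m['R'])@X+m['t'];return np.array([m['fx']*c[0]/c[2]+m['cx'],m['fy']*c[1]/c[2]+m['cy']])
def Rz(a): return np.array([[np.cos(a),-np.sin(a),0],[np.sin(a),np.cos(a),0],[0,0,1]])
def loc(p,kind,q):
    # p: cx,cy,yaw,d,mx,my,myaw(case frame),flap
    q=np.array(q,float)
    if kind=='d': q=q+[-p[3],0,0]
    if kind=='m': q=Rz(p[6])@q+[p[4],p[5],0]
    if kind=='f': q=Rz(-p[7])@q+[-.08,.1,0]
    return Rz(p[2])@q+[p[0],p[1],0]
E
cat > f1.py <<'E'
from fit import *
C={n:bot.camera_model(n) for n in ('side','scene')}
S=lambda n,u,v:(np.array([u/4+(170 if n=='side' else 160),v/4+(130 if n=='side' else 140)]))
obs=[('side','c',(-.08,.1,.074),308,150),('side','c',(.08,.1,.074),490,35),('side','c',(-.08,-.1,.074),545,322),
('side','d',(-.08,.09,.064),168,258),('side','d',(-.08,-.09,.064),380,440),
('side','m',(-.043,.013,.084),320,312),('side','m',(-.043,-.013,.084),355,335),('side','m',(.043,.013,.084),428,243),('side','m',(.043,-.013,.084),460,262),
('side','f',(0,-.072,.071),180,150),('side','f',(0,-.072,.005),192,226),
('scene','c',(-.08,-.1,.074),482,212),('scene','c',(.08,-.1,.074),330,110),
('scene','d',(-.08,.09,.064),325,465),('scene','d',(-.08,-.09,.064),605,322),
('scene','m',(.043,.013,.084),385,252),('scene','m',(.043,-.013,.084),418,237),('scene','m',(-.043,-.013,.084),515,297),('scene','m',(-.043,.013,.084),485,318)]
f=lambda p:np.concatenate([proj(C[n],loc(p,k,q))-S(n,u,v) for n,k,q,u,v in obs])
best=min((least_squares(f,[.65,.3,y,.12,-.1,-.03,0,2],loss='soft_l1') for y in(-.8,-.4,0,.4,.8)),key=lambda r:r.cost)
p=best.x;print(best.cost,np.round(p,4))
for o,r in zip(obs,f(p).reshape(-1,2)):print(o[:3],np.round(r,1))
np.save('p.npy',p)
for nm,k,q in [('mould','m',(0,0,.084)),('floor','d',(0,0,.022)),('hinge','c',(-.08,.1,.038)),('edge','f',(0,-.072,.038)),('front','d',(-.08,-.015,.039))]:print(nm,np.round(loc(p,k,q),3))
E
python3 f1.py
```

```text
22.356235423799998 [ 0.6153  0.2824  0.0273  0.1117 -0.1296 -0.0318  0.0238  2.2589]
('side', 'c', (-0.08, 0.1, 0.074)) [-1.6 -2.4]
('side', 'c', (0.08, 0.1, 0.074)) [ 0.  -1.9]
('side', 'c', (-0.08, -0.1, 0.074)) [-0.9 -0.2]
('side', 'd', (-0.08, 0.09, 0.064)) [-0.7 -1.7]
('side', 'd', (-0.08, -0.09, 0.064)) [-0.6 -2. ]
('side', 'm', (-0.043, 0.013, 0.084)) [-1.2  0.8]
('side', 'm', (-0.043, -0.013, 0.084)) [-1.7  1.5]
('side', 'm', (0.043, 0.013, 0.084)) [ 0.1 -1.8]
('side', 'm', (0.043, -0.013, 0.084)) [ 0.4 -0.6]
('side', 'f', (0, -0.072, 0.071)) [ 0.4 -0.3]
('side', 'f', (0, -0.072, 0.005)) [-0.1  0.3]
('scene', 'c', (-0.08, -0.1, 0.074)) [ 1.8 -2.3]
('scene', 'c', (0.08, -0.1, 0.074)) [ 0.1 -2.5]
('scene', 'd', (-0.08, 0.09, 0.064)) [ 1.5 -1.6]
('scene', 'd', (-0.08, -0.09, 0.064)) [ 0.9 -2.6]
('scene', 'm', (0.043, 0.013, 0.084)) [-1.1 -1.5]
('scene', 'm', (0.043, -0.013, 0.084)) [-0.  -2.2]
('scene', 'm', (-0.043, -0.013, 0.084)) [ 1.7 -0.1]
('scene', 'm', (-0.043, 0.013, 0.084)) [-0.3 -0.3]
mould [0.487 0.247 0.084]
floor [0.504 0.279 0.022]
hinge [0.533 0.38  0.038]
edge [0.476 0.424 0.038]
front [0.424 0.262 0.039]
```

Run:
```python
from fit import *
def g(n,u,v,z=0):
    m=bot.camera_model(n);R=np.array(m['R']);c=-R.T@m['t'];d=R.T@[(u-m['cx'])/m['fx'],(v-m['cy'])/m['fy'],1]
    return np.round(c+d*(z-c[2])/d[2],3)
for nm,n,u,v in [('clampL','side',283,325),('clampB','side',330,385),('clampS','scene',365,205),('clampS2','scene',405,232),('bottle','side',237,143),('bottle2','side',270,137),('green','side',172,190),('frame front','side',197,172),('frameL','side',173,155),('injcorner','scene',337,207),('decoy','side',262,287),('tub','scene',265,182)]:print(nm,g(n,u,v))
```

```text
clampL [0.346 0.04  0.   ]
clampB [ 0.33  -0.099  0.   ]
clampS [ 0.447 -0.009  0.   ]
clampS2 [0.317 0.001 0.   ]
bottle [0.623 0.534 0.   ]
bottle2 [0.711 0.493 0.   ]
green [ 0.386  0.495 -0.   ]
frame front [ 0.47   0.509 -0.   ]
frameL [0.461 0.608 0.   ]
injcorner [0.485 0.051 0.   ]
decoy [0.371 0.132 0.   ]
tub [0.694 0.12  0.   ]
```

```bash
python3 -m crank '{"travel":[[4,-5,0],[7,-9,0],[10,-13,0],[12,-17,-1],[14,-21,-2],[16,-25,-3],[18,-29,-4],[20,-33,-5]],"rot":[[0,0,0],[0,0,0],[0,0,0],[0,0,0],[0,0,0],[0,0,0],[0,0,0],[0,0,0]]}' -1 40
```

```text
clock: 1.55
position: [0.4679, 0.2331, 0.2537]
tool_rot: [3.141, 0.0, 2.7]
force: [0.1, 0.7, -0.1]
grip_width: 0.0001
```

```bash
python3 -m crank '{"travel":[[0,0,0],[0,0,0],[0.5,-1,0],[1,-2,0],[1.5,-3,0]],"rot":[[0,0,7],[0,0,14],[0,0,21],[0,0,28],[0,0,28]]}' -
python3 - <<'E'
from workcell import bot
import cv2,numpy as np
for n in ["scene","side","wrist"]:
    im=bot.grab_frame(n);cv2.imwrite(f"pics/{n}1.png",cv2.cvtColor(im,cv2.COLOR_RGB2BGR))
m=bot.camera_model('wrist');np.savez('w1.npz',**m)
print(np.round(bot.observe()['qpos'],2))
a=cv2.imread('pics/scene1.png');b=cv2.imread('pics/wrist1.png')
cv2.imwrite('pics/comb1.png',cv2.resize(np.hstack([a,b]),(800,300)))
E
```

```text
clock: 2.05
position: [0.4826, 0.2044, 0.254]
tool_rot: [3.141, 0.0, -3.093]
force: [0.5, 0.4, 0.1]
grip_width: -0.0001
[-0.45  0.43 -0.09  1.91  0.05  0.8   1.05]
```

View pics/scene1.png

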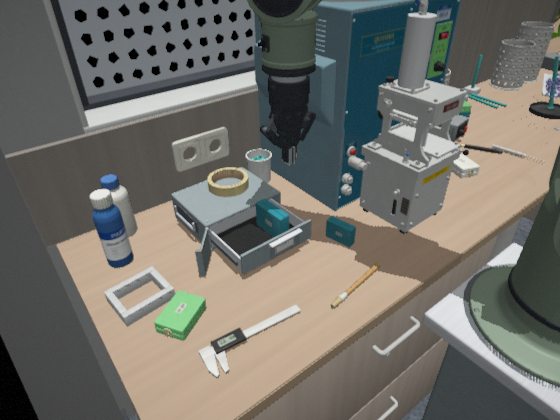

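View pics/wrist1.png

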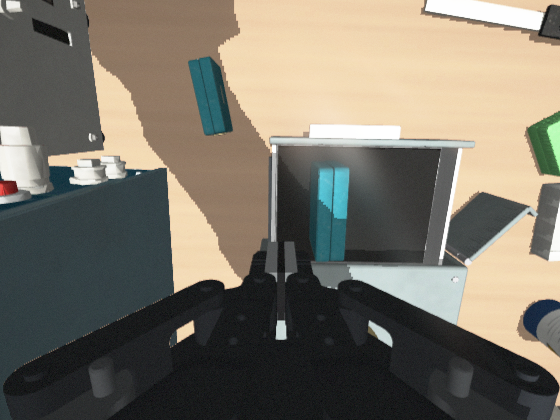

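View pics/side1.png

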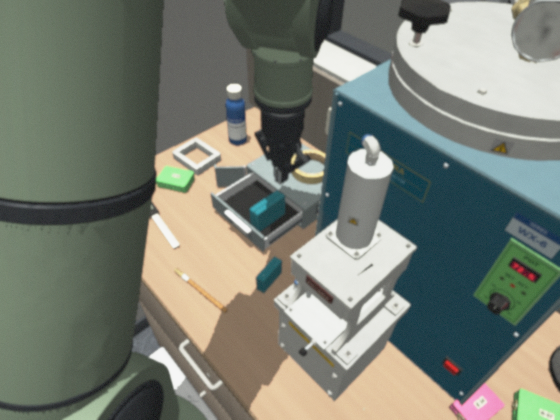

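Wrist: the drawer interior spans columns 275–440, the mould's top face spans (317–349, 167–260), and the flap runs from the hinge at about (455,260) to its edge at (533,210). The chosen mould is the larger one, in the drawer; the bench one at (210,95) is the decoy. I'll refit with the wrist view added.

```bash
sed -i 's/^f=lambda/C["wrist"]=dict(np.load("w1.npz"))\nS0=S\nS=lambda n,u,v: np.array([u,v],float) if n in("wrist","scene1") else S0(n,u,v)\nobs+=[("wrist","c",(-.08,.1,.074),466,265),("wrist","d",(-.08,.09,.064),474,142),("wrist","d",(-.08,-.09,.064),271,138),("wrist","m",(-.043,-.013,.084),318,167),("wrist","m",(-.043,.013,.084),349,167),("wrist","f",(-.004,-.072,.071),533,210)]\nf=lambda/' f1.py; python3 f1.py
python3 - <<'E'
import cv2
a=cv2.imread('pics/wrist1.png');cv2.imwrite('pics/w1c.png',cv2.resize(a[120:285,250:560],(800,426),interpolation=cv2.INTER_CUBIC))
E
```

```text
29.570211414312723 [ 0.6146  0.2828  0.0223  0.1113 -0.1272 -0.0331  0.0299  2.2616]
('side', 'c', (-0.08, 0.1, 0.074)) [-1.9 -2.5]
('side', 'c', (0.08, 0.1, 0.074)) [-0.  -1.8]
('side', 'c', (-0.08, -0.1, 0.074)) [-1.5 -0.1]
('side', 'd', (-0.08, 0.09, 0.064)) [-1.  -2.1]
('side', 'd', (-0.08, -0.09, 0.064)) [-1.3 -2.2]
('side', 'm', (-0.043, 0.013, 0.084)) [-0.6  0.5]
('side', 'm', (-0.043, -0.013, 0.084)) [-1.1  1.2]
('side', 'm', (0.043, 0.013, 0.084)) [ 0.7 -2. ]
('side', 'm', (0.043, -0.013, 0.084)) [ 1.  -0.9]
('side', 'f', (0, -0.072, 0.071)) [ 0.1 -0.6]
('side', 'f', (0, -0.072, 0.005)) [-0.4  0. ]
('scene', 'c', (-0.08, -0.1, 0.074)) [ 1.9 -1.9]
('scene', 'c', (0.08, -0.1, 0.074)) [ 0.4 -2.3]
('scene', 'd', (-0.08, 0.09, 0.064)) [ 0.9 -1.4]
('scene', 'd', (-0.08, -0.09, 0.064)) [ 0.6 -2.2]
('scene', 'm', (0.043, 0.013, 0.084)) [-1.4 -1.8]
('scene', 'm', (0.043, -0.013, 0.084)) [-0.4 -2.5]
('scene', 'm', (-0.043, -0.013, 0.084)) [ 1.3 -0.5]
('scene', 'm', (-0.043, 0.013, 0.084)) [-0.7 -0.7]
('wrist', 'c', (-0.08, 0.1, 0.074)) [ 2.9 -0.1]
('wrist', 'd', (-0.08, 0.09, 0.064)) [0.3 0.1]
('wrist', 'd', (-0.08, -0.09, 0.064)) [-4.2 -0. ]
('wrist', 'm', (-0.043, -0.013, 0.084)) [-0.4 -0.2]
('wrist', 'm', (-0.043, 0.013, 0.084)) [ 0.5 -0.5]
('wrist', 'f', (-0.004, -0.072, 0.071)) [-0.8  0.4]
mould [0.488 0.247 0.084]
floor [0.503 0.28  0.022]
hinge [0.532 0.381 0.038]
edge [0.476 0.426 0.038]
front [0.424 0.264 0.039]
```

View pics/w1c.png

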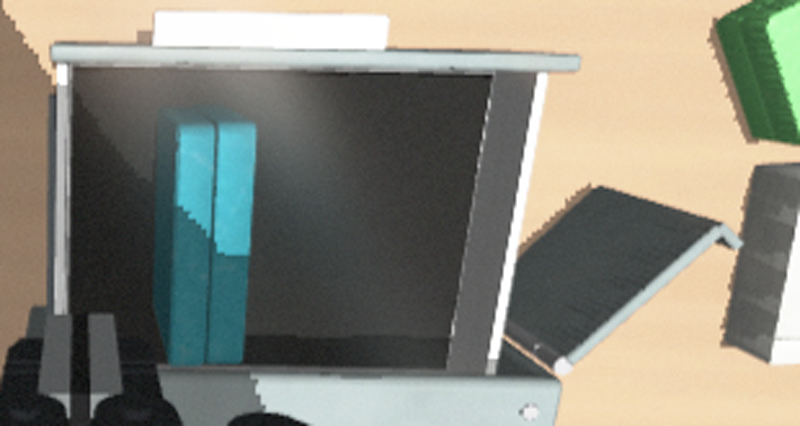

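```bash
python3 -m crank '{"travel":[[0,0,-3],[0,0,-6],[0,0,-9],[0,0,-11],[0,0,-11]],"rot":[[0,0,0],[0,0,0],[0,0,0],[0,0,0],[0,0,0]]}' && python3 -m crank '{"travel":[[0,0.8,0],[0,1.4,0],[0,2.0,0],[0,2.6,0],[0,3.1,0],[0,3.1,0]],"rot":[[0,0,0],[0,0,0],[0,0,0],[0,0,0],[0,0,0],[0,0,0]]}'
python3 - <<'E'
from workcell import bot
import cv2,numpy as np
im=bot.grab_frame('scene');a=cv2.cvtColor(im,cv2.COLOR_RGB2BGR)[140:290,160:360]
im=bot.grab_frame('side');b=cv2.cvtColor(im,cv2.COLOR_RGB2BGR)[130:280,170:370]
cv2.imwrite('pics/s2.png',cv2.resize(np.hstack([a,b]),(800,300)))
E
```

```text
clock: 2.7
position: [0.4809, 0.2052, 0.1418]
tool_rot: [-3.14, -0.004, -3.096]
force: [-0.3, 0.8, 0.1]
grip_width: 0.0
clock: 3.3
position: [0.4822, 0.2369, 0.1441]
tool_rot: [3.141, 0.0, -3.094]
force: [0.3, -0.9, -0.3]
grip_width: 0.0001
```

View pics/s2.png

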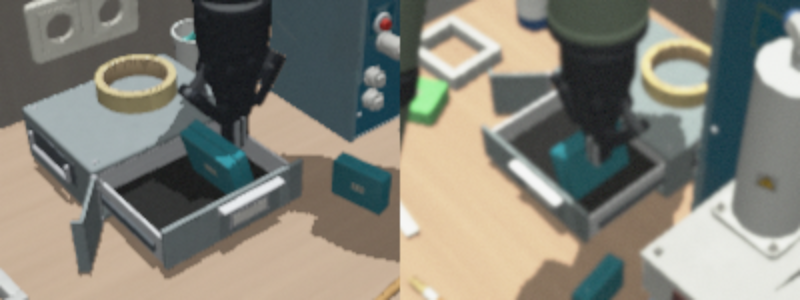

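The mould is tilting (left half, at (215,155)) rather than sliding, so I keep pushing.

```bash
python3 -m crank '{"travel":[[0,0.7,0],[0,1.4,0],[0,2.1,0],[0,2.8,0],[0,3.0,0],[0,3.0,0],[0,1,0],[0,0,0]],"rot":[[0,0,0],[0,0,0],[0,0,0],[0,0,0],[0,0,0],[0,0,0],[0,0,0],[0,0,0]]}'
python3 - <<'E'
from workcell import bot
import cv2,numpy as np
im=bot.grab_frame('scene');a=cv2.cvtColor(im,cv2.COLOR_RGB2BGR)[140:290,160:360]
im=bot.grab_frame('side');b=cv2.cvtColor(im,cv2.COLOR_RGB2BGR)[130:280,170:370]
cv2.imwrite('pics/s3.png',cv2.resize(np.hstack([a,b]),(800,300)))
E
```

```text
clock: 4.2
position: [0.4822, 0.2344, 0.1438]
tool_rot: [-3.141, -0.0, -3.096]
force: [-0.1, -0.1, 0.1]
grip_width: -0.0001
```

View pics/s3.png

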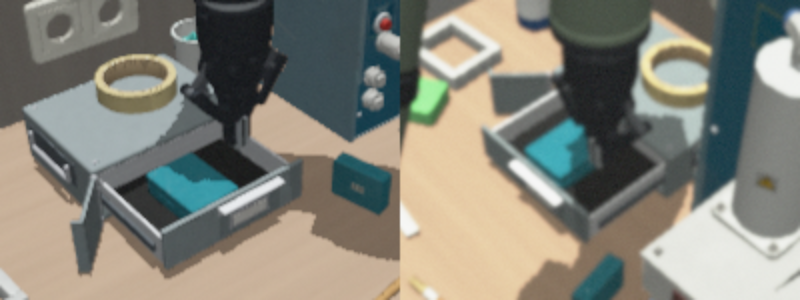

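Mould is flat in the drawer (teal broad face at (195,185)). Next I lift clear and go round in front of the drawer.

```bash
python3 -m crank '{"travel":[[0,0,3],[0,0,6],[-3,1,7],[-6,2.5,7],[-10.5,4,7],[-10.5,4,3],[-10.5,4,-1],[-10.5,4,-2.6]],"rot":[[0,0,0],[0,0,0],[0,0,0],[0,0,0],[0,0,0],[0,0,0],[0,0,0],[0,0,0]]}'
python3 - <<'E'
from workcell import bot
import cv2,numpy as np
for n in ('scene','wrist'):
    im=bot.grab_frame(n);cv2.imwrite(f'pics/{n}4.png',cv2.cvtColor(im,cv2.COLOR_RGB2BGR))
print(bot.observe()['position'])
E
```

```text
clock: 5.1
position: [0.3761, 0.2762, 0.1155]
tool_rot: [-3.141, -0.002, -3.094]
force: [0.7, -0.4, 0.1]
grip_width: -0.0002
[0.37635647 0.27600146 0.11615184]
```

View pics/scene4.png

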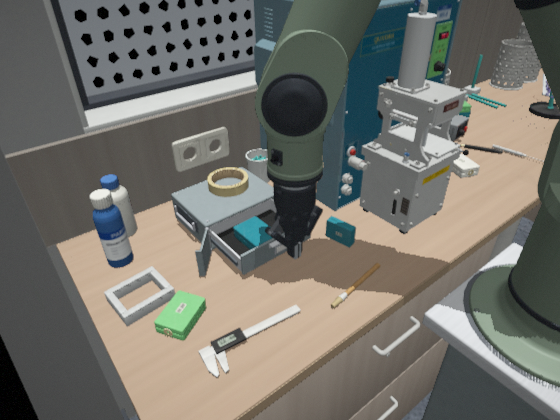

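View pics/wrist4.png

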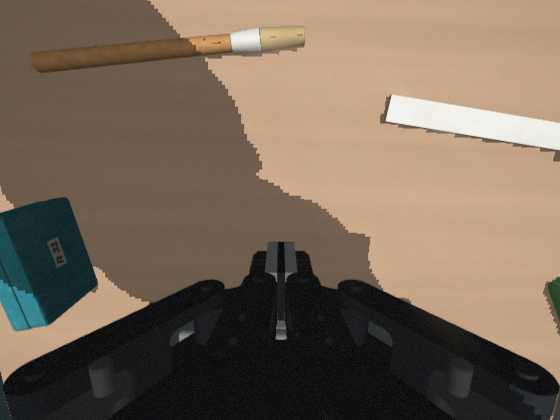

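Fingertips are in front of the drawer at about (297,255), clear of the decoy. Push.

```bash
python3 -m crank '{"travel":[[1.5,0,0],[3,0,0],[4.5,0.1,0],[6,0.1,0],[7.5,0.2,0],[9,0.2,0],[10.5,0.2,0],[12,0.3,0]],"rot":[[0,0,0],[0,0,0],[0,0,0],[0,0,0],[0,0,0],[0,0,0],[0,0,0],[0,0,0]]}'; python3 -m crank '{"travel":[[0.6,0,0],[1.1,0,0],[1.5,0,0],[1.5,0,0]],"rot":[[0,0,0],[0,0,0],[0,0,0],[0,0,0]]}'
python3 - <<'E'
from workcell import bot
import cv2,numpy as np
im=bot.grab_frame('scene');a=cv2.cvtColor(im,cv2.COLOR_RGB2BGR)[140:290,160:360]
im=bot.grab_frame('side');b=cv2.cvtColor(im,cv2.COLOR_RGB2BGR)[130:280,170:370]
cv2.imwrite('pics/s5.png',cv2.resize(np.hstack([a,b]),(800,300),interpolation=2))
E
```

```text
clock: 6.0
position: [0.498, 0.2792, 0.1193]
tool_rot: [3.141, 0.0, -3.095]
force: [-3.5, -0.6, 0.2]
grip_width: 0.0
clock: 6.4
position: [0.5125, 0.2791, 0.1182]
tool_rot: [3.141, 0.001, -3.095]
force: [0.3, -0.3, -0.6]
grip_width: 0.0001
```

View pics/s5.png

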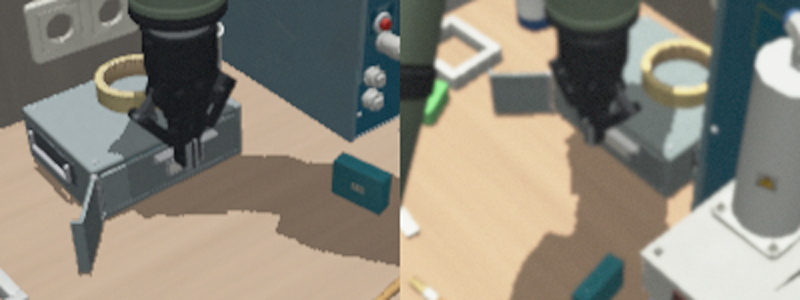

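```bash
python3 -m crank '{"travel":[[0.2,0,0],[0.4,0,0],[0.6,0,0],[0.6,0,0]],"rot":[[0,0,0],[0,0,0],[0,0,0],[0,0,0]]}'
```

```text
clock: 6.9
position: [0.5156, 0.2793, 0.1176]
tool_rot: [-3.14, -0.005, -3.093]
force: [-20.0, -0.9, 13.0]
grip_width: 0.0001
```

Drawer is against its stop (20 N). Next: the flap path.

```bash
python3 - <<'E'
import numpy as np
from fit import Rz
h=np.array([.534,.380,0]);cur=np.array([.5156,.2793,0])
for th,c,r in [(2.26,.035,.045),(2.2,.018,.045),(1.9,.018,.045),(1.6,.018,.045),(1.3,.018,.045),(1.0,.018,.045),(.7,.018,.045),(.4,.018,.045),(.2,.018,.045),(0,.016,.045)]:
    P=h+Rz(.022-th)@[-c,-r,0];print(th,np.round(P[:2],4),np.round(100*(P-cur)[:2],1))
E
python3 -m crank '{"travel":[[-2,0,0],[-4,0,0],[-5,1,4],[-5,3,8],[-5,6,11],[-4,10,11],[-2,14,11],[0,16.5,11]],"rot":[[0,0,0],[0,0,0],[0,0,0],[0,0,0],[0,0,0],[0,0,0],[0,0,0],[0,0,0]]}'
```

```text
2.26 [0.5203 0.4353] [ 0.5 15.6]
2.2 [0.5073 0.4205] [-0.8 14.1]
1.9 [0.4965 0.4108] [-1.9 13.1]
1.6 [0.4891 0.3983] [-2.6 11.9]
1.3 [0.4857 0.3842] [-3.  10.5]
1.0 [0.4866 0.3698] [-2.9  9. ]
0.7 [0.4918 0.3562] [-2.4  7.7]
0.4 [0.5007 0.3448] [-1.5  6.6]
0.2 [0.5083 0.3389] [-0.7  6. ]
0 [0.519  0.3347] [0.3 5.5]
clock: 7.7
position: [0.5179, 0.4472, 0.2284]
tool_rot: [3.14, 0.0, -3.092]
force: [-0.1, -0.7, -0.5]
grip_width: -0.0001
```

Run:
```python
from workcell import bot
import cv2,numpy as np
for n in ('scene','wrist'):
    im=bot.grab_frame(n);cv2.imwrite(f'pics/{n}6.png',cv2.cvtColor(im,cv2.COLOR_RGB2BGR))
```

```text
(no output)
```

View pics/scene6.png

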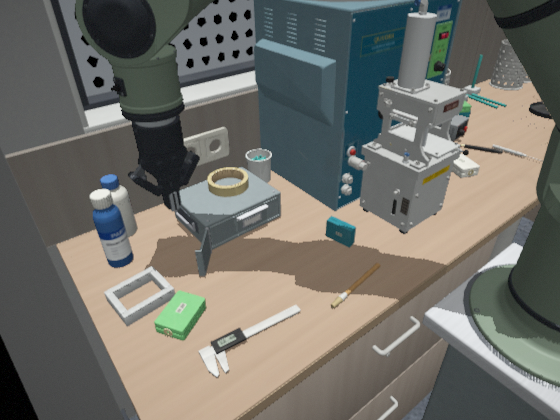

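View pics/wrist6.png

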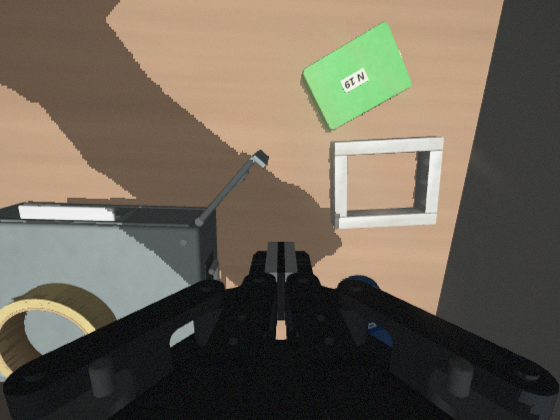

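Wrist: the finger is left of and behind the flap (edge (262,157), hinge (203,220)), and the frame and blue bottle are clear. Descend and sweep.

```bash
python3 -m crank '{"travel":[[0,0,-3],[0,0,-6],[0,0,-9],[0,0,-11],[0,0,-11]],"rot":[[0,0,0],[0,0,0],[0,0,0],[0,0,0],[0,0,0]]}'; python3 -m crank '{"travel":[[-0.5,-1.3,0],[-1.1,-2.7,0],[-1.6,-3.1,0],[-2.2,-3.6,0],[-2.6,-4.2,0],[-2.9,-4.9,0],[-3.1,-5.6,0],[-3.2,-6.3,0]],"rot":[[0,0,0],[0,0,0],[0,0,0],[0,0,0],[0,0,0],[0,0,0],[0,0,0],[0,0,0]]}'
python3 - <<'E'
from workcell import bot
import cv2,numpy as np
im=bot.grab_frame('scene');a=cv2.cvtColor(im,cv2.COLOR_RGB2BGR)[140:290,130:330]
im=bot.grab_frame('side');b=cv2.cvtColor(im,cv2.COLOR_RGB2BGR)[100:250,150:350]
cv2.imwrite('pics/s7.png',cv2.resize(np.hstack([a,b]),(800,300),interpolation=2))
E
```

```text
clock: 8.3
position: [0.5172, 0.4426, 0.1151]
tool_rot: [-3.138, -0.003, -3.095]
force: [-0.8, -0.7, 0.3]
grip_width: 0.0004
clock: 9.1
position: [0.4861, 0.3805, 0.1179]
tool_rot: [3.142, -0.0, -3.095]
force: [0.8, 1.7, 0.8]
grip_width: 0.0002
```

View pics/s7.png

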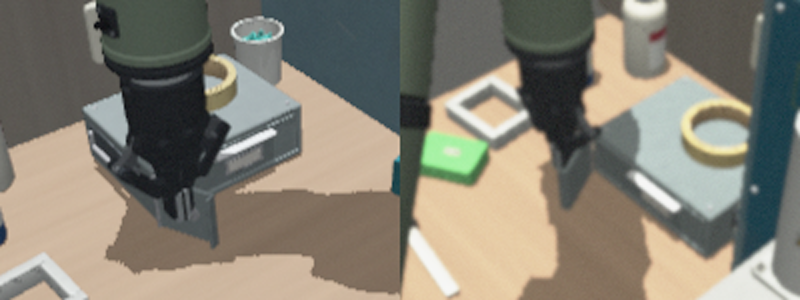

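```bash
python3 -m crank '{"travel":[[0,-0.7,0],[0.1,-1.4,0],[0.3,-2.1,0],[0.6,-2.8,0],[1,-3.4,0],[1.5,-3.9,0],[2,-4.2,0],[2.5,-4.5,0]],"rot":[[0,0,0],[0,0,0],[0,0,0],[0,0,0],[0,0,0],[0,0,0],[0,0,0],[0,0,0]]}'; python3 -m crank '{"travel":[[0.3,-0.1,0],[0.6,-0.3,0],[0.8,-0.4,0],[0.8,-0.4,0]],"rot":[[0,0,0],[0,0,0],[0,0,0],[0,0,0]]}'
```

```text
clock: 10.0
position: [0.5118, 0.3357, 0.1179]
tool_rot: [-3.142, -0.0, -3.095]
force: [-1.2, 1.5, -0.5]
grip_width: 0.0
clock: 10.4
position: [0.5184, 0.3325, 0.1178]
tool_rot: [3.141, -0.002, -3.094]
force: [-6.2, 1.8, 2.9]
grip_width: -0.0003
```

Contact builds, so I push a little more.

```bash
python3 -m crank '{"travel":[[0.2,0,0],[0.4,0,0],[0.5,0,0],[0.5,0,0]],"rot":[[0,0,0],[0,0,0],[0,0,0],[0,0,0]]}'; python3 -m crank '{"travel":[[-1,0,0],[-3,0,0],[-5,0,0],[-6,0,3],[-6,0,7],[-6,0,10],[-6,5,12],[-7,9,12]],"rot":[[0,0,0],[0,0,0],[0,0,0],[0,0,0],[0,0,0],[0,0,0],[0,0,0],[0,0,0]]}';  python3 - <<'E'
from workcell import bot
import cv2,numpy as np
for n in ('scene','side','wrist'):
    im=bot.grab_frame(n);cv2.imwrite(f'pics/{n}8.png',cv2.cvtColor(im,cv2.COLOR_RGB2BGR))
E
```

```text
clock: 10.8
position: [0.5194, 0.3326, 0.1175]
tool_rot: [-3.139, -0.009, -3.092]
force: [-35.1, -2.5, 24.5]
grip_width: -0.0002
clock: 11.6
position: [0.4562, 0.423, 0.2413]
tool_rot: [3.139, 0.004, -3.098]
force: [0.0, 0.9, -0.9]
grip_width: -0.0001
```

View pics/scene8.png

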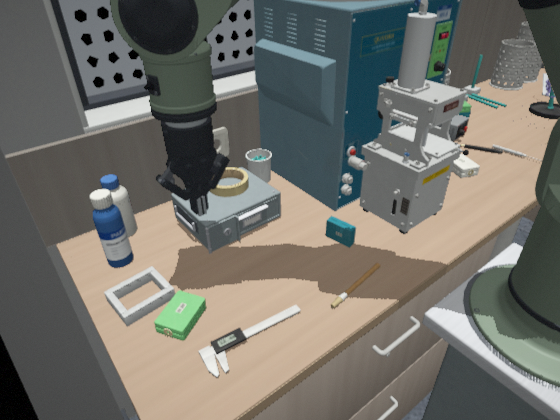

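View pics/side8.png

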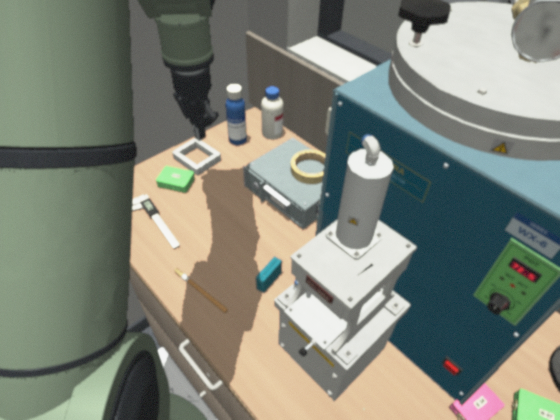

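View pics/wrist8.png

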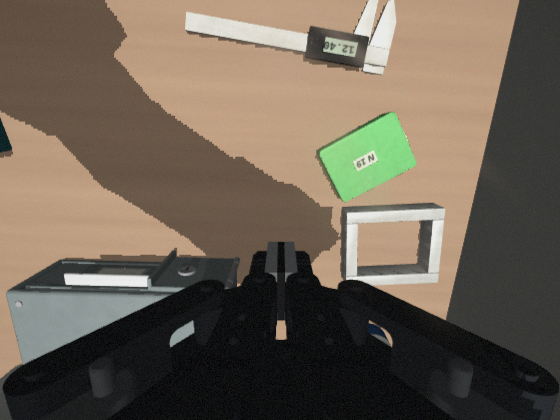

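Run:
```python
import cv2,numpy as np
a=cv2.imread('pics/wrist8.png')[240:340,0:250];b=cv2.imread('pics/side8.png')[130:230,220:345]
cv2.imwrite('pics/z.png',np.vstack([cv2.resize(a,(700,280),interpolation=2),cv2.resize(b,(700,310)[:1]+(310,),interpolation=2)]))
```

```text
(no output)
```

View pics/z.png

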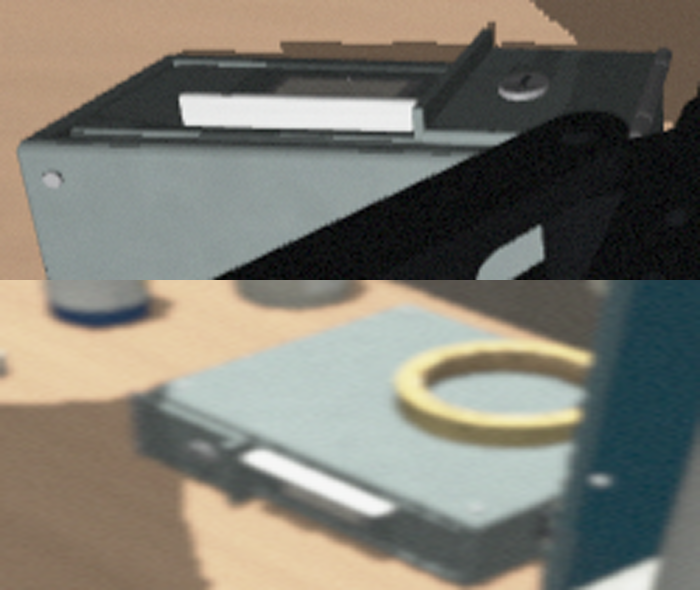

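The crop shows the drawer front flush with the case, the flap lying flat across its left end, and the tape roll where it was. Handing in.

```bash
python3 -c "
from workcell import bot
print(bot.job_done())"
```

```text
the job is handed in; nothing more can be done
None
```

I tipped the mould over, pushed the drawer home and swung the locking flap shut, then handed the job in after about 12 s of robot time. No verdict was reported.

- **Mould:** I pushed its upper edge with the closed fingertips until it toppled towards the drawer's middle. The pictures showed it lying flat, but the closed drawer hides it, so I could not look again.
- **Drawer:** I pushed it on its lip pull until it stopped dead at about 20 N. The last close crops show its front flush with the case.
- **Flap:** I swept it round its hinge and pressed it to a hard stop at about 35 N on the fingertips. The last crops show it flat across the left end of the drawer front.
- **Bystanders and arm:** The tape roll, calipers and bench mould appear unmoved, and so does the tub, which the arm partly hides. I judged this by eye and did not measure it. The arm finished raised and clear of everything.

No check failed. The one disagreement was in my pose fit, where the pixel residuals reached about 4 px, a few millimetres. The contact forces then confirmed where the stops were.

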